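# Seat the 50 ml tube block in the dry-bath heater

### The job

Set up the dry-bath heater for warming 50 ml tubes: pick up the tall aluminium heating block with the two large bores and seat it in the heater's empty well, upright and fully home on the well's floor. Lower it in rather than letting it drop, let go of it, and leave the other blocks and everything else on the bench where they stand.

Things in the scene. Friction and masses are not known exactly. Their poses are not given: they have to be found in the camera images.
- big_block_center (a point): Centre, 38 mm above the underside, of the block to seat: loose aluminium block 96 (x) x 50 (y) x 76 mm tall, 0.7 kg, standing on the bench, z up. Tallest block, and the only one with two 30 mm bores in its top, on its x axis, and a small hole between. Grip its flat long sides, 50 mm apart. Lower edge bevelled all round, 3 mm in over 4 mm of height. Fits the well either way round.
- empty_well (a point): Centre of the empty well's mouth, level with the heater's flat deck, 90 mm above the bench. A pocket 99 (x) x 53 (y) mm, 30 mm deep with a flat floor: the block has 1.5 mm of play on each side and, when home, stands 46 mm proud of the deck. z up; x points from the console to the back of the heater.
- heater: Dry-bath heater, fixed: white casing 220 (y) x 270 mm (x), origin on the bench. Sloping console with display, keys and knob at x -145 to -25 mm, 45 to 90 mm high; flat deck 90 mm above the bench at x -25 to 125 mm. Two equal wells side by side: the empty one at x 50, y 46 mm, the other, holding a low block, at x 50, y -46 mm; 39 mm of deck between them.
- seated_block_center (a point): Centre of the low block already in the heater's other well (leave it): bare aluminium heating block, 96 mm long (its x axis) by 50 mm wide (its y axis) by 50 mm tall, ten 11 mm bores, standing 20 mm proud of the deck.
- mid_block_center (a point): Centre of a spare loose bare aluminium heating block, 96 mm long (its x axis) by 50 mm wide (its y axis) by 60 mm tall, eight 17 mm bores in its top, standing on the bench (leave it).
- small_block_center (a point): Centre of a spare loose bare aluminium heating block, 96 mm long (its x axis) by 50 mm wide (its y axis) by 50 mm tall, ten 11 mm bores in its top, standing on the bench (leave it).
- dish: Lidded clear culture dish, 90 mm across, 16 mm high, loose on the bench; origin under its centre (leave it).
- flask: Clear culture flask lying flat, body 105 x 76 x 30 mm with a capped neck to +x, 155 mm in all; origin on the bench 20 mm from the body's middle towards the cap (leave it).
- tip_box: Pipette-tip box, 122 (x) x 84 (y) x 68 mm high, loose on the bench; origin under its centre (leave it).
- timer: Square bench timer, 68 x 68 x 20 mm, loose on the bench; origin under its centre (leave it).
- tube_rack: Rack of capped 50 ml tubes, 190 (x) x 88 (y) mm, 121 mm high over the caps, fixed at the right-hand side; origin under its centre.
Not all that is in view belongs to the job. Leave any pink or turquoise look-alike of the part that bears big_block_center alone.

How it is judged (in metres and radians):
At the end, for the whole second after the job is handed in: The tall two-bore block stands in the empty well: within 6 mm of the well's centre, lined up with it within 0.08 rad either way round, upright within 0.05 rad, its underside within 2.5 mm of the well's floor, at rest and released (horizontal distance between big_block_center and empty_well below 0.006 m and z of big_block_center in the frame of empty_well between 0.004 and 0.0105 m and angle between big_block_center's own z axis and vertical below 0.05 rad and angle between the x axis of big_block_center and the x axis of empty_well, either way round below 0.08 rad and linear speed of big_block below 0.02 m/s and contact force between the fingers and big_block below 0.1 N); the robot touches nothing.
It fails at once if the block drops into the well (it moves faster than 0.6 m/s with its foot below the deck) (horizontal distance between big_block_center and empty_well below 0.02 m and z of big_block_center in the frame of empty_well below 0.036 m and linear speed of big_block above 0.6 m/s).
It fails at once if the block already in the heater is shifted by more than 15 mm (distance of seated_block_center from where it was at the start of the episode above 0.015 m).
It fails at once if a spare block or another thing on the bench is shifted by more than 30 mm (distance of any of mid_block_center, small_block_center, dish, flask, tip_box, timer from where it was at the start of the episode above 0.03 m).
It also fails if it takes over 45 s, if anything falls off the work surface, if the arm or the gripper's body presses on something with over 40 N, if the wrist force passes 120 N, or if a joint passes its speed limit or range.

### The arm

A 6-joint arm with a two-finger parallel gripper is mounted at the origin on the work surface. World frame = base frame: x ahead of the robot, y to its left, z up, the work surface at z = 0. Lengths are in mm, angles in rad, forces in N, time in s.
With the tool pointing down it reaches from about 275 to 825 mm from the base axis. Payload 5.2 kg.
Tool frame: the origin (TCP) lies at the very end of the fingers, on their centre line; the grasp point (between the pads) lies 19 mm behind it; z points along the fingers, y is the line along which they close (so a half turn about z gives the same grasp; the last joint's range is limited). The gripper opens to 93 mm and grips with 3 to 60 N. Pads are 15 mm wide; open, the fingers measure 128 mm over their backs; the gripper's body (75 mm by 188 mm) begins 65 mm behind the grasp point.
Start: joints at [1.009, 0.259, 1.535, -0, 1.348, -0.203], TCP at [193.112, 514.988, 218.653] pointing down, gripper open.
Joint ranges: [-3.14, 3.14], [-0.91, 2.08], [0.19, 2.58], [-1.22, 4.36], [0.22, 2.71], [-3.12, 3.12]. Speed limits (rad/s): [2.57, 2.57, 3.14, 3.14, 3.14, 3.14].

### API

Orientations are given as [roll, pitch, yaw] about the fixed x, y, z axes, in that order (R = Rz(yaw) Ry(pitch) Rx(roll)).
In Python, from bench import robot gives the robot as it stands. The module is installed in compiled form; this text tells all that it offers. Calls block until the motion is done:
- robot.move_ptp(position, orientation): joint-space move of the TCP to a pose.
- robot.move_linear(position, ori=None, speed=150, f_stop=None): straight line of the TCP; ori=None keeps the orientation; speed is the mean speed in mm/s. With f_stop (N) it stops when the force on the tool has changed by that much, and returns True; else False.
- robot.move_j(angles): joint-space move.
- robot.move_gripper(opening): opening from 0.0 (shut) to 1.0 (fully open); the grip force is fixed at half the most; returns when the fingers have stopped.
- robot.sleep(seconds).
- robot.inverse_kinematics(position, orientation): joint angles nearest the present ones, or None.
- robot.get_image(name): name is "scene" or "top" or "wrist"; returns a dict with "img" (400x640x3 uint8, blue, green, red), "fovy" (degrees; the focal length in pixels is half the picture's height over the tangent of half this angle, whatever the lens; pixels are square), "cx", "cy" (the principal point, pixels), "eye" and "orientation" of the camera in the world. Camera axes: x right, y down, z forward; pixel columns grow to the right and rows downward; lengths in mm; the calibration is good to about 2 mm. A picture is of the moment at which its call begins. There is no depth.
A pose or a line that the arm cannot do raises robot.MotionError and nothing moves.
- robot.hand_in(): hands the job in; it is judged then, once.
Readings, each from a call of its own:
- robot.current_t(): time.
- robot.current_qpos(): joint angles.
- robot.current_joint_vel(): joint speeds.
- robot.current_joint_efforts(): joint torques, N m.
- robot.current_tcp_pos(): TCP position.
- robot.current_eef_rot(): TCP orientation.
- robot.current_contact_force(): force on the tool from outside, world axes, zero at the start.
- robot.current_ft_torque(): the same for the moment, N m.
- robot.current_gripper_width(): opening from 0.0 (shut) to 1.0 (fully open).
- robot.current_finger_force(): force on a finger pad.
Only numpy, scipy, OpenCV 4.12 (cv2) and the standard library are available. Lean on these libraries where they do the work, as an engineer would, in place of code of your own. Each camera call takes 0.05 s, during which the arm holds its last target. There are 200 camera calls.

## Working session

There is one attempt and no reset: what is moved stays moved. The work goes in short steps, each a Python script; the robot and the scene stay as the last script left them, time stands still between calls to the robot, and variables do not carry over. Pictures are saved under pics/ and viewed, at most 10 in all, crops included, and the job is handed in when it is done.

```bash
mkdir -p pics; cat > h.py <<'E'
import numpy as np, cv2
from scipy.spatial.transform import Rotation as Rn
from bench import robot
def grab(name,fn=None):
    c=robot.get_image(name)
    if fn: cv2.imwrite('pics/'+fn,c['img'])
    return c
def Rc(c):
    o=np.array(c['orientation'],float)
    return o if o.shape==(3,3) else Rn.from_euler('xyz',o).as_matrix()
def world(c,u,v,z):
    f=200/np.tan(np.radians(c['fovy'])/2)
    d=Rc(c)@np.array([(u-c['cx'])/f,(v-c['cy'])/f,1]); e=np.array(c['eye'])
    return e+d*(z-e[2])/d[2]
def pix(c,p):
    f=200/np.tan(np.radians(c['fovy'])/2)
    q=Rc(c).T@(np.array(p)-np.array(c['eye'])); return q[:2]/q[2]*f+[c['cx'],c['cy']]
E
python3 - <<'E'
from h import *
for n in ('top','scene','wrist'):
    c=grab(n,n+'0.png'); print(n,{k:c[k] for k in c if k!='img'})
print(robot.current_t(),robot.current_eef_rot())
E
```

```text
top {'fovy': 54.43776282010218, 'cx': 319.62179030343816, 'cy': 199.89196297552948, 'eye': array([ 338.71230708,   27.89860659, 1345.00271318]), 'orientation': array([-2.99614225, -0.00787992, -1.55245854])}
scene {'fovy': 53.1826597111163, 'cx': 329.7157257342093, 'cy': 201.2751475515299, 'eye': array([1590.51705235,   54.18196887, 1155.29507783]), 'orientation': array([-2.37633085e+00, -7.57576651e-04,  1.58353990e+00])}
wrist {'fovy': 71.14773808123627, 'cx': 324.6394210991668, 'cy': 195.95930916400175, 'eye': array([123.20783151, 540.42324029, 382.77515715]), 'orientation': array([2.86483349e+00, 1.85168054e-03, 1.21178014e+00])}
0.15 [-3.14024348e+00 -2.82682983e-04  2.78277461e+00]
```

View pics/top0.png

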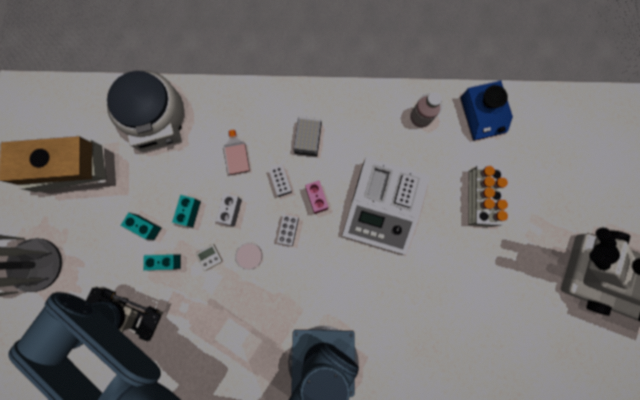

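View pics/scene0.png

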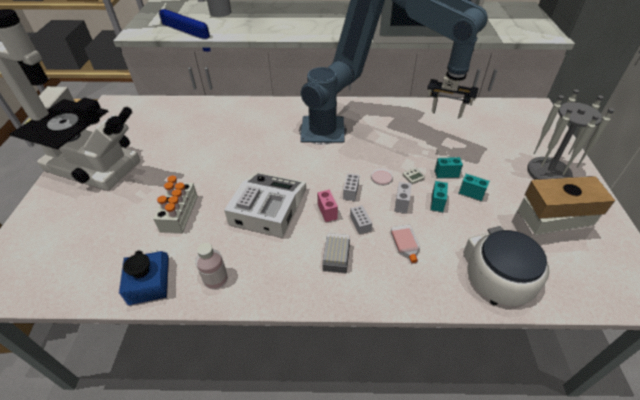

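Top view candidates for the two-bore block: bare grey (229,210); pink (316,196); turquoise (140,225), (186,210) and (161,262). The eight- and ten-bore spares are at (287,230) and (279,180). I choose the grey one at (229,210). The empty well is at (378,182). A close crop will check both.

```bash
python3 - <<'E'
from h import *
c=grab('top'); im=c['img']
a=cv2.resize(im[180:240,200:260],None,fx=6.5,fy=6.5,interpolation=cv2.INTER_CUBIC)
b=cv2.resize(im[150:210,350:410+20],None,fx=5,fy=5,interpolation=cv2.INTER_CUBIC)
b=cv2.copyMakeBorder(b,0,90,0,0,cv2.BORDER_CONSTANT)
cv2.imwrite('pics/crop1.png',np.hstack([a,b]))
print(world(c,229,209,76),world(c,378,182,90))
E
```

```text
[488.7658616  318.04926471  76.        ] [ 585.89862221 -169.45515337   90.        ]
```

View pics/crop1.png

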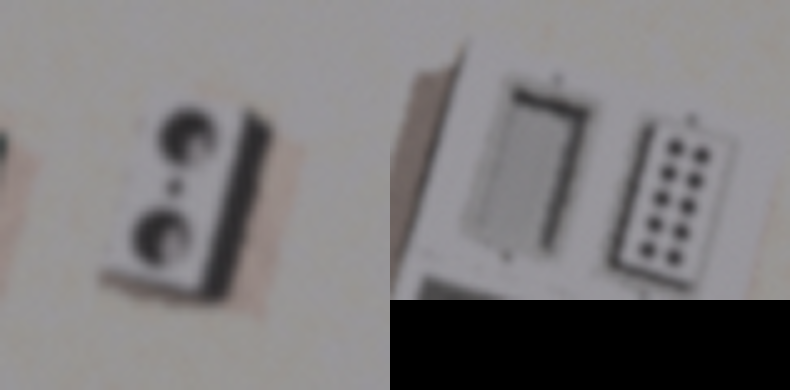

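The crop confirms it: bare grey block, two large bores at px (228.8,201.1) and (224.6,216.6), small hole at (226.9,208.9), beside the turquoise one. The empty well has end marks at about (383.4,165.6) and (373.4,201.2). Next I compute the poses and hover above the block.

```bash
python3 - <<'E'
from h import *
c=grab('top')
a,b=world(c,228.8,201.1,76),world(c,224.6,216.6,76); d=a-b
print('block',(a+b)/2,world(c,226.9,208.9,76),np.hypot(*d[:2]),np.arctan2(d[1],d[0]))
P=(a+b)/2; y=np.arctan2(d[1],d[0])
a,b=world(c,383.4,165.6,90),world(c,373.4,201.2,90); d=a-b; W=(a+b)/2; yw=np.arctan2(d[1],d[0])
print('well',W,np.hypot(*d[:2]),yw)
for k in (0,np.pi,-np.pi):
    for Q,yy in((P,y),(W,yw)):
        print(k,robot.inverse_kinematics([Q[0],Q[1],240],[np.pi,0,yy+k]))
E
```

```text
block [489.1915853 325.5903419  76.       ] [488.96330663 324.94299481  76.        ] 52.62259541686044 -0.21141812286581324
well [ 581.6522565  -170.86926715   90.        ] 124.22976952368396 -0.27160695541414065
0 [ 3.97554514e-01  3.13822565e-01  1.40690935e+00 -4.44089210e-16
  1.42086073e+00  2.17976896e+00]
0 [-4.69529005e-01  3.47861054e-01  1.35856421e+00 -4.44089210e-16
  1.43516740e+00  1.37287428e+00]
3.141592653589793 [ 0.39755451  0.31382257  1.40690935  0.          1.42086073 -0.96182369]
3.141592653589793 [-0.46952901  0.34786105  1.35856421  0.          1.4351674  -1.76871838]
-3.141592653589793 [ 0.39755451  0.31382257  1.40690935  0.          1.42086073 -0.96182369]
-3.141592653589793 [-0.46952901  0.34786105  1.35856421  0.          1.4351674  -1.76871838]
```

```bash
python3 - <<'E'
from h import *
o=[np.pi,0,-.2114+np.pi]
robot.move_gripper(.78)
robot.move_ptp([489,325,200],o)
c=grab('wrist','w1.png'); np.save('w1.npy',c,allow_pickle=True)
print(robot.current_t(),robot.current_tcp_pos(),robot.current_contact_force())
Rz=Rn.from_euler('z',-.2114).as_matrix()
for p in ([24,0,38],[-24,0,38],[48,25,38],[48,-25,38],[-48,25,38],[-48,-25,38]):
    print(p,pix(c,Rz@np.array(p)+[489,325,38]).round(1))
E
```

```text
2.2 [488.13449456 326.02876765 200.16792327] [-0.45401083  0.40553921  0.85994177]
[24, 0, 38] [324.8 211.1]
[-24, 0, 38] [324.8 167.6]
[48, 25, 38] [347.2 231.5]
[48, -25, 38] [302.4 231.5]
[-48, 25, 38] [349.3 144.3]
[-48, -25, 38] [300.3 144.3]
```

View pics/w1.png

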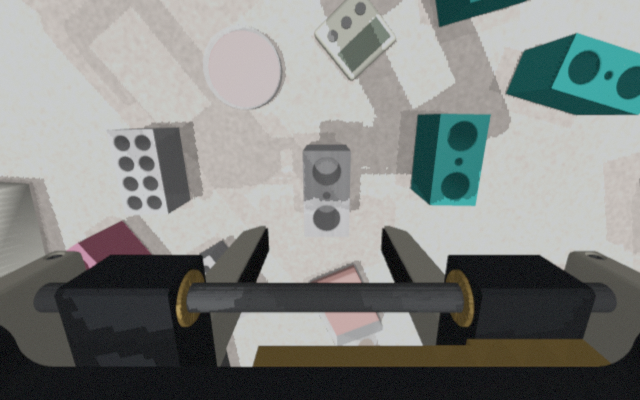

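The grey block lies under the gripper: bores at px (327,171) and (327,218), top face about (303..351, 148..236). The turquoise look-alike at (452,160) has room beside it. Its position comes from the bores at z=76.

```bash
python3 - <<'E'
from h import *
c=np.load('w1.npy',allow_pickle=True).item(); im=c['img']
cv2.imwrite('pics/w1c.png',cv2.resize(im[130:250,270:380],None,fx=5,fy=5,interpolation=cv2.INTER_CUBIC))
a,b=world(c,327,218,76),world(c,327,171,76); d=a-b
print((a+b)/2,np.hypot(*d[:2]),np.arctan2(d[1],d[0]))
E
```

```text
[495.16899328 326.08397747  76.        ] 52.3602782277518 -0.20864406829088744
```

View pics/w1c.png

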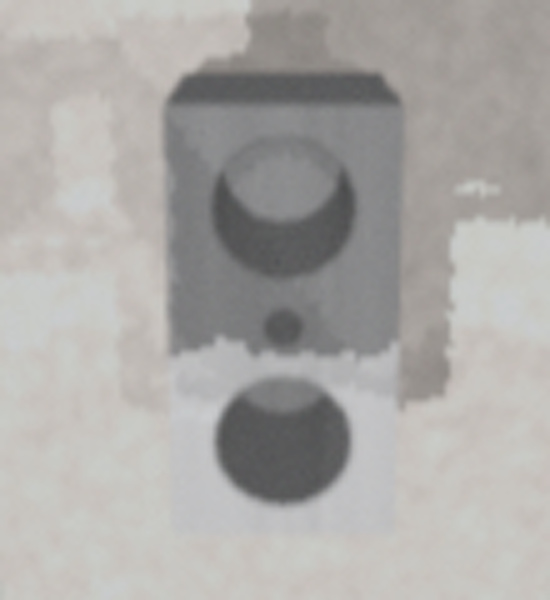

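Block corners confirmed: top edge midpoint (327.1,150.6), bottom midpoint (326.8,236.2), small hole (326.6,195.4), so the centre is about (495,326). I'll look at the well with the same camera geometry before gripping, so that calibration bias cancels.

```bash
python3 - <<'E'
from h import *
robot.move_ptp([577,-170,214],[np.pi,0,-.2716+np.pi])
robot.sleep(.3)
c=grab('wrist'); np.save('w2.npy',c,allow_pickle=True)
print(robot.current_t(),robot.current_tcp_pos(),robot.current_eef_rot())
cv2.imwrite('pics/w2c.png',cv2.resize(c['img'][120:260,250:400],None,fx=4,fy=4,interpolation=cv2.INTER_CUBIC))
E
```

```text
4.375 [ 577.11617765 -169.48760975  214.00957143] [3.14153434e+00 8.80002470e-07 2.87078019e+00]
```

View pics/w2c.png

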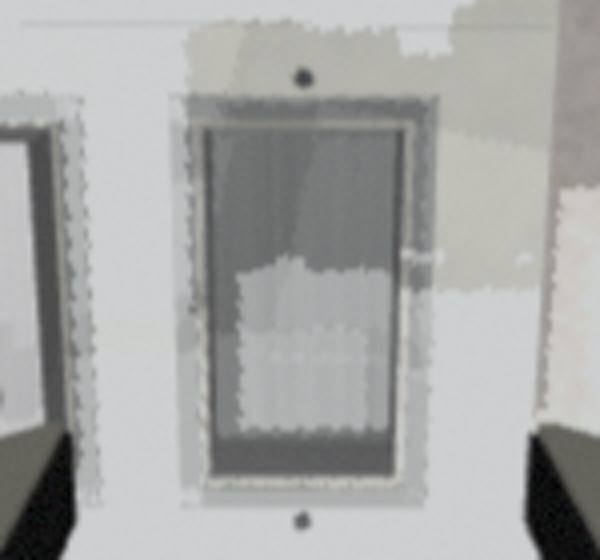

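The well mouth spans crop (198..413 top, 122..483 rows). Its end marks are at px (325.75,139.5) and (325.5,250.25), and its end edges at (326.2,150.5) and (326,240.7). Computing the pose, and likewise the block's from its edges, then gripping.

```bash
python3 - <<'E'
from h import *
def mid(c,p,q,z):
    a,b=world(c,*q,z),world(c,*p,z); d=a-b
    print(((a+b)/2).round(2),np.hypot(*d[:2]).round(2),np.arctan2(d[1],d[0]).round(4)); return (a+b)/2
c=np.load('w2.npy',allow_pickle=True).item()
mid(c,(325.75,139.5),(325.5,250.25),90); mid(c,(326.2,150.5),(326,240.7),90)
for v in(150.5,240.7):
    print(world(c,250+(198 if v<200 else 207)/4,v,90),world(c,250+(413 if v<200 else 403)/4,v,90))
c=np.load('w1.npy',allow_pickle=True).item()
B=mid(c,(327.1,150.6),(326.8,236.2),76); mid(c,(326.8,171.2),(326.6,218),76)
print(c['eye'],c['orientation'])
o=[np.pi,0,-.209+np.pi]
robot.move_ptp([B[0],B[1],140],o)
robot.move_linear([B[0],B[1],46],speed=90,f_stop=10)
robot.sleep(.2); print('down',robot.current_tcp_pos(),robot.current_eef_rot(),robot.current_contact_force())
robot.move_gripper(0.0); robot.sleep(.2)
print('grip',robot.current_gripper_width()*93,robot.current_finger_force(),robot.current_tcp_pos(),robot.current_t())
E
```

```text
[ 586.91 -171.73   90.  ] 123.78 -0.272
[ 586.7  -171.13   90.  ] 100.86 -0.2715
[ 530.7888268  -184.02063469   90.        ] [ 545.54699165 -130.85455135   90.        ]
[ 627.98497886 -210.95113784   90.        ] [ 642.72681747 -157.82351032   90.        ]
[495.37 325.98  76.  ] 95.27 -0.2121
[495.2  325.74  76.  ] 52.15 -0.2131
[415.39368292 340.56776203 364.96957514] [ 2.86495634e+00 -2.69097763e-05  1.35984660e+00]
down [495.73070977 326.13129872  46.59849959] [3.14097221e+00 9.30902457e-04 2.93260667e+00] [ 0.221192    0.33281194 -0.29783034]
grip 49.868581789557474 29.99843917787075 [495.40532982 326.05121768  46.03600783] 8.3
```

Gripped: 49.9 mm wide at 30 N. Next: lift, carry over the well and look.

```bash
python3 - <<'E'
from h import *
p=robot.current_tcp_pos()
robot.move_linear([p[0],p[1],200],speed=120)
robot.move_ptp([586.8,-171.4,200],[np.pi,0,-.272+np.pi])
robot.move_linear([586.8,-171.4,146],speed=80)
robot.sleep(.3)
c=grab('wrist','w3.png'); np.save('w3.npy',c,allow_pickle=True)
print(robot.current_t(),robot.current_tcp_pos(),robot.current_eef_rot(),robot.current_gripper_width()*93,robot.current_contact_force())
t=robot.current_tcp_pos(); Rz=Rn.from_euler('z',-.272).as_matrix()
for q in([-48,25,30],[-48,-25,30],[-26,0,30],[0,0,30],[-48,0,30]): print(q,pix(c,Rz@np.array(q)+t).round(1))
for q in([-49.5,26.5,0],[-49.5,-26.5,0],[-62,0,0]): print(q,pix(c,Rz@np.array(q)+[586.8,-171.4,90]).round(1))
E
```

```text
12.7417 [ 586.93394687 -171.48844567  146.38429466] [-3.14147713e+00  6.22046311e-04  2.86957282e+00] 49.88909572424532 [ 0.08596243 -0.0124203  -7.44206086]
[-48, 25, 30] [377.1 172.3]
[-48, -25, 30] [275.  172.3]
[-26, 0, 30] [326.  214.7]
[0, 0, 30] [326.  260.4]
[-48, 0, 30] [326.1 172.3]
[-49.5, 26.5, 0] [359.4 149. ]
[-49.5, -26.5, 0] [291.9 149. ]
[-62, 0, 0] [325.7 132.7]
```

View pics/w3.png

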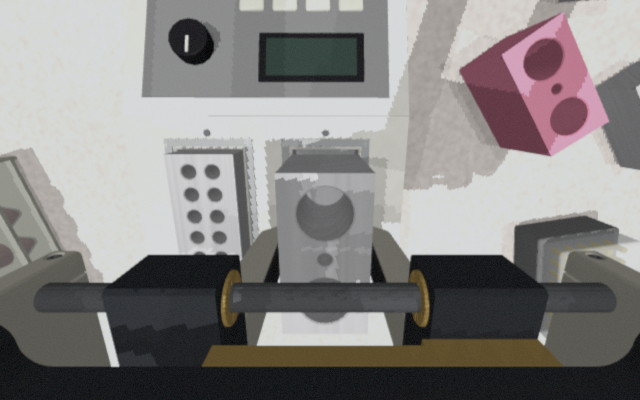

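The held block matches prediction: top edge at row 172, bore at (325,213.5) against a predicted (326,214.7). The deck mark is at (325.5,132.5) against a predicted (325.7,132.7). It is aligned to within about 0.5 mm, so I lower it.

```bash
python3 - <<'E'
from h import *
robot.move_linear([586.8,-171.3,136],speed=40)
s=robot.move_linear([586.8,-171.3,104],speed=20,f_stop=6); robot.sleep(.2)
print(s,robot.current_t(),robot.current_tcp_pos(),robot.current_contact_force(),robot.current_ft_torque(),robot.current_eef_rot(),robot.current_gripper_width()*93)
E
```

```text
True 14.6917 [ 586.7383922  -171.2483804   106.07477528] [-0.6769186  -0.22042159  7.63577746] [-0.11706524  0.0454477  -0.01983245] [ 3.14159012e+00 -2.98580233e-04  2.86962395e+00] 49.6454940829364
```

Contact came at z = 106.1, where the floor was expected (106.0). Release, retreat and look.

```bash
python3 - <<'E'
from h import *
robot.move_gripper(.75); robot.sleep(.2)
print(robot.current_finger_force(),robot.current_contact_force())
p=robot.current_tcp_pos(); robot.move_linear([p[0],p[1],260],speed=100); robot.sleep(.3)
c=grab('wrist'); print(robot.current_t(),robot.current_contact_force())
Rz=Rn.from_euler('z',-.272).as_matrix()
v=c['img'].copy()
for q in([-48,25,46],[-48,-25,46],[48,25,46],[48,-25,46],[0,0,46]):
    u=pix(c,Rz@np.array(q)+[586.8,-171.3,90]); print(q,u.round(1)); cv2.circle(v,tuple(int(x) for x in u.round()),1,(0,0,255),-1)
cv2.imwrite('pics/w4.png',cv2.resize(v[110:310,220:430],None,fx=2.8,fy=2.8,interpolation=cv2.INTER_CUBIC))
E
```

```text
0.0 [-0.825219    1.01117856 -0.81922787]
17.525 [ 2.25777240e-01  7.52151570e-04 -8.12723008e-01]
[-48, 25, 46] [349.2 146.5]
[-48, -25, 46] [300.3 146.5]
[48, 25, 46] [347.2 233.6]
[48, -25, 46] [302.3 233.6]
[0, 0, 46] [324.7 191.9]
```

View pics/w4.png

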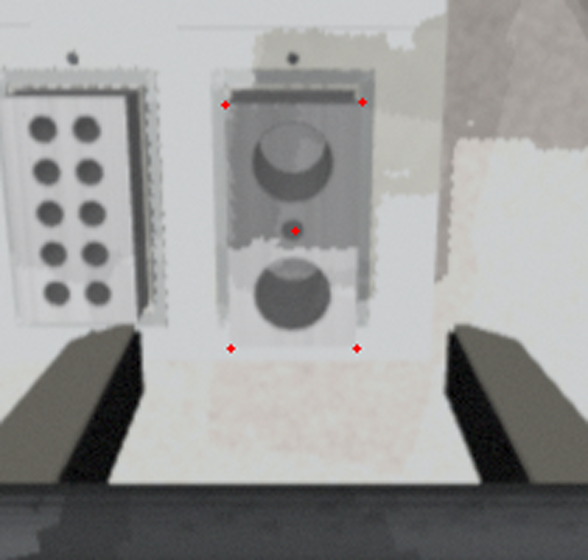

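The block stands upright in the well: corners and centre hole (px 324,192) fall on the fully home prediction to within about 1 px. The gripper is clear, and the low block is undisturbed.

```bash
python3 -c "
from bench import robot
print(robot.hand_in())"
```

```text
the job is handed in; nothing more can be done
None
```

The tall two-bore block is released and standing upright in the empty well, and the job was handed in after about 17.5 s of robot time. It touched the floor at the expected height, within about 0.1 mm, and the last picture shows it within about 1 px of the fully home position. The hand-in call gave no verdict.

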